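# Shelve the weighed carton and hold the next one over the scale

### The arm

A 6-joint arm with a two-finger parallel gripper is mounted at the origin on the work surface. World frame = base frame: x ahead of the robot, y to its left, z up, the work surface at z = 0. Lengths are in m, angles in degrees, forces in N, time in s.
With the tool pointing down it reaches from about 0.4 to 0.825 m from the base axis. Payload 7 kg.
Tool frame: the origin (TCP) lies midway between the tips of the shut fingers; the grasp point (between the pads) lies 19 mm behind it (ctrl.hold_point_z is the distance from the TCP to the grasp point, in m); z points along the fingers, y is the line along which they close (so a half turn about z gives the same grasp; the last joint's range is limited). The gripper opens to 88 mm and grips with 3 to 60 N. Pads are 19 mm wide; open, the fingers measure 130 mm over their backs; the gripper's body (78 mm by 193 mm) begins 47 mm behind the grasp point.
Start: joints at [80.965, 20.546, 0.682, 0, -70.136, -16.507], TCP at [0.291, 0.609, 0.227] pointing down, gripper open.
Joint ranges: [-176.03, 176.03], [-82.01, 121.73], [-58.28, 71.71], [-173.87, 95.51], [-174.79, -0.11], [-173.66, 173.66]. Speed limits (degrees/s): [136.94, 136.94, 172.46, 180, 180, 180].

### API

Orientations are given as [roll, pitch, yaw] about the fixed x, y, z axes, in that order (R = Rz(yaw) Ry(pitch) Rx(roll)).
In Python, from plant import ctrl gives the robot as it stands.
- The arm moves only by the tool apply_moves, never from a script. Its argument "deltas" is a list of rows, each an object with "fingers": the finger opening in mm, from 0 to 87.6; "delta_pos": the shift along the tool's x, y, z in mm, a list of three; "angular": the turn, a rotation vector about the tool's x, y, z in degrees, a list of three. A call has 1 to 10 rows; each row is the pose to reach, as a shift and turn from the pose commanded when the call began, along the tool's axes at that moment; what a row does not reach only later rows make up. A row lasts 1/10 s, in which the tool goes at most 50 mm and 8.59 degrees, less where a joint would pass 70% of its speed; a pose out of reach is approached as far as the arm can. A call with a gripper value outside its range is refused whole. The fingers move at their own pace and stop on an object; the grip force is fixed at half the most. Time passes only in rows, so rows that repeat a pose let the fingers close. It gives the time, the measured TCP pose, the force, the opening and the grip force at its end, in the units of the state.
- ctrl.get_obs(): the state, without advancing time (a new reading comes with each control period).
- ctrl.snapshot(name): name is "scene" or "side" or "wrist"; returns the picture (400x640x3 uint8, red, green, blue); there is no depth.
- ctrl.camera_params(name): a dict with "fx", "fy", "cx", "cy" (pixels), "cam_to_world" (4x4, takes a point from camera to world coordinates); the wrist camera has in their place "mount" (4x4, takes a point from camera to tool coordinates, whose origin is the TCP and whose axes are the flange's). Camera axes: x right, y up, looking along -z (the intrinsics and any distortion apply to the point x, -y, -z); pixel columns grow to the right and rows downward; lengths in m; the calibration is good to about 2 mm. A picture is of the moment at which its call begins: read the wrist's pose just before it. camera_params takes no time and is no camera call.
- ctrl.close_job(): hands the job in; it is judged then, once.
The state is a dict: "clock": time; "joint_pos": joint angles; "qvel": joint speeds; "tau": joint torques, N m; "tool_pos": TCP position; "orientation": TCP orientation; "force": force on the tool from outside, world axes, zero at the start; "moment": the same for the moment, N m; "opening": finger opening in m; "gripper_force": force on a finger pad.
Only numpy, scipy, OpenCV 4.12 (cv2) and the standard library are available. Lean on these libraries where they do the work, as an engineer would, in place of code of your own. Each camera call takes 0.05 s, during which the arm holds its last target. There are 200 camera calls.

### The job

Take the carton that stands on the bench scale and stand it on the low shelf at an open end of the row there, facing the same way as the two cartons already in the row, side by side and in line with them with only a small gap (under a finger's width). Then lift the tall carton out of the green crate, over its wall, and hold it upright over the middle of the empty scale pan, square with the pan and about 15 mm above it, never letting it touch the scale, which has to zero first: finish while still holding it there, perfectly still. Leave the row, the short tins in the crate and the other things on the bench where they are, and tip nothing over.

Things in the scene. Friction and masses are not known exactly. Their poses are not given: they have to be found in the camera images.
- weighed: the weighed carton, standing on the scale pan at the start: folding cardboard carton of dried mushrooms, a plain upright box 48 mm (its x) by 64 mm (its y) by 100 mm tall (z), about 160 g, a paper label on both 64 mm wide faces; origin at the centre of its underside
- next: the next carton, standing in the green crate at the start, the only tall thing in it: folding cardboard carton of dried mushrooms, a plain upright box 48 mm (its x) by 64 mm (its y) by 100 mm tall (z), about 160 g, a paper label on both 64 mm wide faces; origin at the centre of its underside
- row_a: carton in the row on the shelf, at the row's +y end (left as the robot sees it): same folding cardboard carton of dried mushrooms, a plain upright box 48 mm (its x) by 64 mm (its y) by 100 mm tall (z), about 160 g, a paper label on both 64 mm wide faces; origin at the centre of its underside; the row runs along its y
- row_b: carton in the row on the shelf, on the -y side of row_a with a gap of 8 mm (72 mm from centre to centre along row_a's y), turned the same way: same folding cardboard carton of dried mushrooms, a plain upright box 48 mm (its x) by 64 mm (its y) by 100 mm tall (z), about 160 g, a paper label on both 64 mm wide faces; origin at the centre of its underside
- shelf: low wooden shelf, fixed, 120 mm (x) by 320 mm (y), board top 50 mm above its origin; origin on the bench under its centre. The row of two stands on its centre line (x = 0), along its y; at least one end of the row has room on the board for one more carton, sometimes both, sometimes only one: a carton's centre should stay within 125 mm of the shelf's centre along y
- scale: white bench scale, fixed, body 170 by 170 mm, with a low grey console on its -x side (towards the robot) and a square steel pan, 160 by 160 mm, edges along its x and y; origin on the bench under the pan's centre. The pan does not move
- pan (a point): centre of the top face of the scale's pan, 60 mm above the bench, axes as the scale's
- crate: green plastic lattice crate, open on top, fixed, 280 mm (x) by 200 mm (y) by 80 mm high outside, walls 6 mm (rim and posts look a little thicker), floor 5 mm; origin on the bench under its centre
- tin_a: short round aluminium tin, 50 mm across, 42 mm tall, in the crate between the carton and the scale's side (leave alone); origin at the centre of its underside
- tin_b: another such tin, next to tin_a, farther from the robot (leave alone)
- spray: white spray-cleaner bottle, 60 mm across, 170 mm tall, standing on the far left of the bench (leave alone); origin at the centre of its underside
- shroom_a: shiitake mushroom standing on the far part of the bench, cap 52 mm across, 43 mm tall (leave alone); origin under its stem
- shroom_b: larger shiitake mushroom, cap 60 mm across, 50 mm tall, on the far part of the bench (leave alone); origin under its stem
- brush: flat hand brush with a wooden handle, lying on the far part of the bench (leave alone); origin under its middle, x along its length
Mind the look-alikes: they are no part of the job. What is shaped like the next but pink or turquoise is not meant. What is shaped like the weighed but red is not meant.

How it is judged:
By the outcome, as a careful person would: the job done as asked, in the order asked, and still so for the second after the job is handed in, while the arm keeps its last pose, push and grip.
It also fails if it takes over 64 s, if anything falls off the work surface, if the arm or the gripper's body presses on something with over 40 N, if the wrist force passes 120 N, or if a joint passes its speed limit or range.

## Working session

There is one attempt and no reset: what is moved stays moved. The work goes in short steps, Python scripts to look and compute and a tool call to move; the robot and the scene stay as the last step left them, time stands still between calls to the robot, and variables do not carry over. Pictures are saved under pics/ and viewed, at most 10 in all, crops included, and the job is handed in when it is done.

Besides the shell and the picture viewer there is one more tool, called after "Emit:" in YAML: its name, and indented under it one key for each argument. apply_moves: Moves the arm, as the interface text tells. Its arguments: {"type":"object","properties":{"deltas":{"type":"array"}},"required":["deltas"]}

```bash
mkdir -p pics; ls; python3 - <<'E'
from plant import ctrl
import cv2,numpy as np
np.set_printoptions(precision=4,suppress=True)
print(ctrl.get_obs())
for n in("scene","side","wrist"):
    im=ctrl.snapshot(n); cv2.imwrite(f"pics/{n}0.png",im[:,:,::-1]); print(n,ctrl.camera_params(n))
E
```

```text
pics
{'clock': 0.0, 'joint_pos': array([ 80.9626,  20.59  ,   0.6345,  -0.0212, -70.1348, -16.506 ]), 'qvel': array([-0.019 ,  0.0592,  0.0588, -0.0303, -0.0213,  0.0232]), 'tau': array([  0.0011, -58.2714,  29.3069,   6.9974,   0.0072,  -0.0002]), 'tool_pos': array([0.2909, 0.6086, 0.2256]), 'orientation': array([179.9078,  -0.0065, -25.5506]), 'force': array([ 0.5388, -0.2277, -0.3451]), 'moment': array([-0.0265, -0.0215,  0.0197]), 'gripper_force': 0.0, 'opening': 0.08747132497948262}
scene {'fx': 487.7655636407286, 'fy': 487.7655636407286, 'cx': 321.3912359293489, 'cy': 196.88150539821964, 'cam_to_world': array([[-0.0869, -0.6388,  0.7645,  1.6993],
       [ 0.9961, -0.0653,  0.0586,  0.0422],
       [ 0.0124,  0.7666,  0.642 ,  1.0693],
       [ 0.    ,  0.    ,  0.    ,  1.    ]])}
side {'fx': 406.5414418213776, 'fy': 406.5414418213776, 'cx': 321.27063557357525, 'cy': 197.59485095737216, 'cam_to_world': array([[ 0.7084,  0.4699, -0.5267, -0.0954],
       [-0.7056,  0.4906, -0.5113, -0.6423],
       [ 0.0182,  0.7338,  0.6791,  0.8561],
       [ 0.    ,  0.    ,  0.    ,  1.    ]])}
wrist {'fx': 287.64993130589244, 'fy': 287.64993130589244, 'cx': 323.13273099734823, 'cy': 201.81209471982942, 'mount': array([[ 0.0003,  0.9676,  0.2523,  0.0672],
       [ 1.    , -0.0007,  0.0012,  0.0001],
       [ 0.0013,  0.2523, -0.9676, -0.1582],
       [ 0.    ,  0.    ,  0.    ,  1.    ]])}
```

View pics/scene0.png

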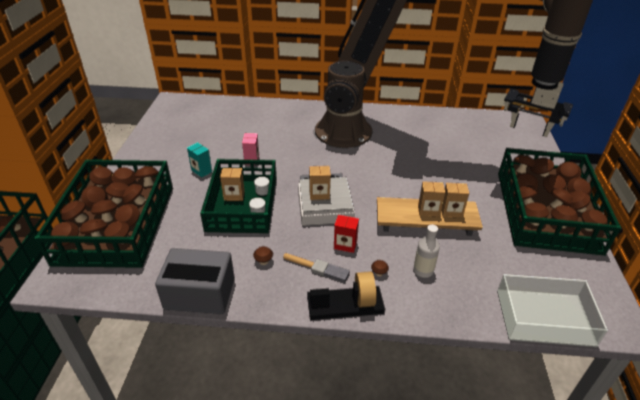

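View pics/side0.png

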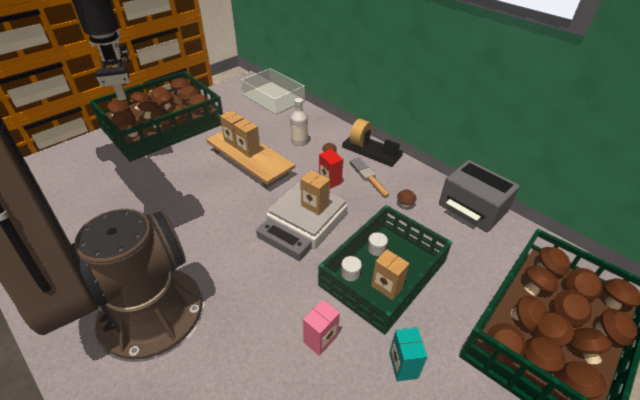

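The scene view shows the weighed carton at about (320,183) on the pan. The row of two is at (433,200) and (457,200), near the shelf's +y end, so the board is open on the -y side. The next carton is at (232,185) in the crate. In the side view they are at (314,190), (238,135) and (390,272). Red, pink and turquoise cartons are decoys.

```bash
cat > h.py <<'E'
import numpy as np, cv2
from scipy.spatial.transform import Rotation as Ro
from plant import ctrl
np.set_printoptions(precision=4,suppress=True)
def T_tool(o):
    T=np.eye(4);T[:3,:3]=Ro.from_euler('xyz',o['orientation'],degrees=True).as_matrix();T[:3,3]=o['tool_pos'];return T
def cam(n,o=None):
    p=ctrl.camera_params(n); return p,(p['cam_to_world'] if n!='wrist' else T_tool(o)@p['mount'])
def ray(pc,uv,z):
    p,M=pc; uv=np.atleast_2d(uv).astype(float)
    d=np.c_[(uv[:,0]-p['cx'])/p['fx'],-(uv[:,1]-p['cy'])/p['fy'],-np.ones(len(uv))]@M[:3,:3].T
    return M[:3,3]+d*((z-M[2,3])/d[:,2])[:,None]
def proj(pc,X):
    p,M=pc; c=(np.atleast_2d(X)-M[:3,3])@M[:3,:3]
    return np.c_[p['cx']+p['fx']*c[:,0]/-c[:,2],p['cy']-p['fy']*c[:,1]/-c[:,2]]
def delta(o,pos,yaw):
    "shift (mm) and rotvec (deg) in tool axes to reach pos, pointing down at yaw"
    T=T_tool(o);R=Ro.from_matrix(T[:3,:3])
    return (T[:3,:3].T@(np.array(pos)-T[:3,3])*1000).round(1),(R.inv()*Ro.from_euler('xyz',[180,0,yaw],degrees=True)).as_rotvec(degrees=True).round(2)
E
python3 - <<'E'
from h import *
im={}
for n in("scene","side"):
    im[n]=cv2.imread(f"pics/{n}0.png")
s=cam("scene");d=cam("side")
for nm,a,b,z in(("weighed",(320,170),(316,180),.16),("row_b",(433,184),(246,127),.15),("row_a",(457,184),(233,120),.15),("next",(232,172),(392,260),.105)):
    print(nm,ray(s,a,z)[0],ray(d,b,z)[0])
print("pan",ray(s,[(299,178),(350,178),(354,213),(302,216)],.06))
print("shelf",ray(s,[(377,199),(478,200),(481,229),(377,226)],.05))
print("crate",ray(s,[(213,162),(276,160),(273,210),(206,211)],.08))
c=cv2.resize(im["scene"][140:250,190:500],None,fx=2.5,fy=2.5,interpolation=2)
cv2.imwrite("pics/c1.png",c)
E
```

```text
weighed [ 0.4874 -0.0564  0.16  ] [ 0.4827 -0.0601  0.16  ]
row_b [0.5093 0.2911 0.15  ] [0.5116 0.2827 0.15  ]
row_a [0.5017 0.3642 0.15  ] [0.5061 0.3435 0.15  ]
next [ 0.4547 -0.3474  0.105 ] [ 0.4549 -0.344   0.105 ]
pan [[ 0.4063 -0.1338  0.06  ]
 [ 0.3886  0.0377  0.06  ]
 [ 0.5649  0.0575  0.06  ]
 [ 0.5948 -0.1014  0.06  ]]
shelf [[0.4779 0.1296 0.05  ]
 [0.4496 0.457  0.05  ]
 [0.5876 0.4444 0.05  ]
 [0.6059 0.1296 0.05  ]]
crate [[ 0.3732 -0.4351  0.08  ]
 [ 0.339  -0.222   0.08  ]
 [ 0.5985 -0.1898  0.08  ]
 [ 0.6236 -0.3914  0.08  ]]
```

View pics/c1.png

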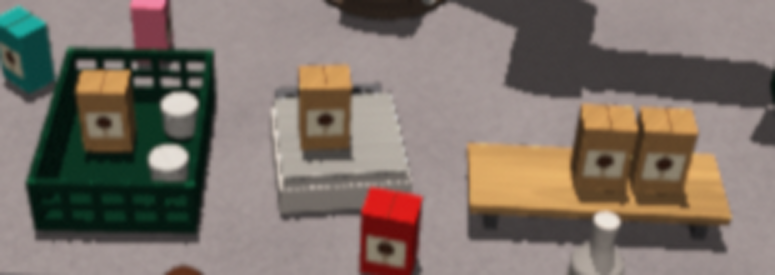

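The enlarged crop confirms that the row takes the shelf's +y part and the board is free on the -y side. I'll move the wrist camera above the shelf and scale.

```bash
python3 - <<'E'
from h import *
o=ctrl.get_obs(); print(delta(o,[.46,.12,.33],-90))
E
```

```text
(array([ 363.3,  368.1, -103.7]), array([ 0.06, -0.04, 64.45]))
```

Emit:
apply_moves:
  deltas:
    - {"fingers": 87, "delta_pos": [30, 30, -30], "angular": [0, 0, 8]}
    - {"fingers": 87, "delta_pos": [60, 62, -60], "angular": [0, 0, 16]}
    - {"fingers": 87, "delta_pos": [94, 96, -75], "angular": [0, 0, 24]}
    - {"fingers": 87, "delta_pos": [128, 130, -85], "angular": [0, 0, 32]}
    - {"fingers": 87, "delta_pos": [162, 164, -95], "angular": [0, 0, 40]}
    - {"fingers": 87, "delta_pos": [196, 198, -103], "angular": [0, 0, 48]}
    - {"fingers": 87, "delta_pos": [230, 232, -103], "angular": [0, 0, 56]}
    - {"fingers": 87, "delta_pos": [264, 266, -103], "angular": [0, 0, 64]}
    - {"fingers": 87, "delta_pos": [298, 300, -103], "angular": [0, 0, 64.5]}
    - {"fingers": 87, "delta_pos": [332, 334, -103], "angular": [0, 0, 64.5]}

```text
clock: 1.15
tool_pos: [0.4466, 0.1625, 0.3298]
orientation: [-180.0, 0.0, -90.1]
force: [0.3, 0.7, 0.1]
opening: 0.0871
gripper_force: 0.0
```

Emit:
apply_moves:
  deltas:
    - {"fingers": 87, "delta_pos": [0, 0, 0], "angular": [0, 0, 0]}
    - {"fingers": 87, "delta_pos": [0, 0, 0], "angular": [0, 0, 0]}
    - {"fingers": 87, "delta_pos": [0, 0, 0], "angular": [0, 0, 0]}
    - {"fingers": 87, "delta_pos": [0, 0, 0], "angular": [0, 0, 0]}

```text
clock: 1.55
tool_pos: [0.4463, 0.1655, 0.3294]
orientation: [180.0, -0.0, -90.0]
force: [0.4, -0.5, -0.3]
opening: 0.0873
gripper_force: 0.0
```

```bash
python3 - <<'E'
from h import *
import pickle
o=ctrl.get_obs(); im=ctrl.snapshot("wrist")[:,:,::-1].copy()
print(o['clock'],o['tool_pos'],o['orientation'],abs(o['qvel']).max(),o['joint_pos'])
cv2.imwrite("pics/w1.png",im); pickle.dump(o,open("w1.pkl","wb"))
E
```

```text
1.55 [0.4463 0.1655 0.3294] [179.9826  -0.0017 -89.956 ] 0.3151913125267986 [ 44.0992  -1.7581 -13.2878  -0.0111 -78.484  -44.053 ]
```

View pics/w1.png

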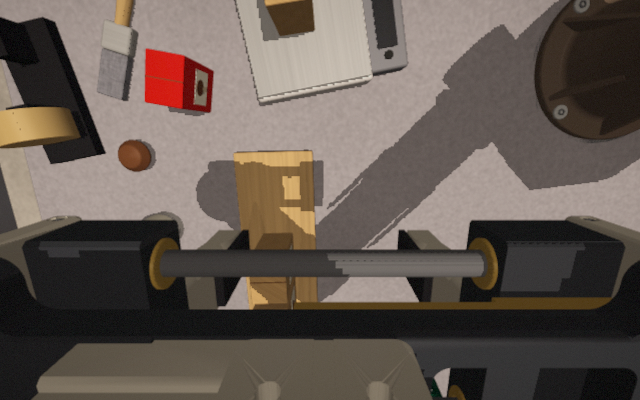

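The wrist picture's lower half is hidden by the gripper. The shelf end is at (235-315,152), and the pan is in view at rows 0-100. I'll take three pictures from better spots: row, scale, crate.

Emit:
apply_moves:
  deltas:
    - {"fingers": 87, "delta_pos": [-47, -10, 0], "angular": [0, 0, 0]}
    - {"fingers": 87, "delta_pos": [-94, -20, 0], "angular": [0, 0, 0]}
    - {"fingers": 87, "delta_pos": [-141, -30, 0], "angular": [0, 0, 0]}
    - {"fingers": 87, "delta_pos": [-188, -40, 0], "angular": [0, 0, 0]}
    - {"fingers": 87, "delta_pos": [-235, -50, 0], "angular": [0, 0, 0]}
    - {"fingers": 87, "delta_pos": [-235, -50, 0], "angular": [0, 0, 0]}
    - {"fingers": 87, "delta_pos": [-235, -50, 0], "angular": [0, 0, 0]}
    - {"fingers": 87, "delta_pos": [-235, -50, 0], "angular": [0, 0, 0]}

```text
clock: 2.4
tool_pos: [0.4962, 0.3997, 0.3294]
orientation: [180.0, -0.0, -90.0]
force: [0.5, 0.1, 0.4]
opening: 0.0871
gripper_force: 0.0
```

```bash
cat > snap.py <<'E'
from h import *
import pickle,sys
o=ctrl.get_obs(); im=ctrl.snapshot("wrist")[:,:,::-1].copy()
print(o['clock'],o['tool_pos'],o['orientation'],abs(o['qvel']).max())
cv2.imwrite(f"pics/{sys.argv[1]}.png",im); pickle.dump(o,open(f"{sys.argv[1]}.pkl","wb"))
E
python3 snap.py row
```

```text
2.4 [0.4962 0.3997 0.3294] [179.9884  -0.03   -89.9772] 1.2463503981846893
```

Emit:
apply_moves:
  deltas:
    - {"fingers": 87, "delta_pos": [47, 0, 0], "angular": [0, 0, 0]}
    - {"fingers": 87, "delta_pos": [94, 0, 0], "angular": [0, 0, 0]}
    - {"fingers": 87, "delta_pos": [141, 0, 0], "angular": [0, 0, 0]}
    - {"fingers": 87, "delta_pos": [188, 0, 0], "angular": [0, 0, 0]}
    - {"fingers": 87, "delta_pos": [235, 0, 0], "angular": [0, 0, 0]}
    - {"fingers": 87, "delta_pos": [282, 0, 0], "angular": [0, 0, 0]}
    - {"fingers": 87, "delta_pos": [329, 0, 0], "angular": [0, 0, 0]}
    - {"fingers": 87, "delta_pos": [370, 0, 0], "angular": [0, 0, 0]}
    - {"fingers": 87, "delta_pos": [370, 0, 0], "angular": [0, 0, 0]}
    - {"fingers": 87, "delta_pos": [370, 0, 0], "angular": [0, 0, 0]}

```text
clock: 3.45
tool_pos: [0.4959, 0.0279, 0.3305]
orientation: [-179.9, 0.1, -90.2]
force: [0.1, 0.6, 0.2]
opening: 0.0869
gripper_force: 0.0
```

Emit:
apply_moves:
  deltas:
    - {"fingers": 87, "delta_pos": [0, 0, 0], "angular": [0, 0, 0]}

```text
clock: 3.55
tool_pos: [0.4962, 0.0295, 0.3301]
orientation: [-179.9, 0.0, -90.1]
force: [-0.1, 1.1, -0.0]
opening: 0.0873
gripper_force: 0.0
```

```bash
python3 snap.py pan
```

```text
3.55 [0.4962 0.0295 0.3301] [-179.9374    0.0389  -90.0612] 1.0414302694581596
```

Emit:
apply_moves:
  deltas:
    - {"fingers": 87, "delta_pos": [47, 0, 0], "angular": [0, 0, 0]}
    - {"fingers": 87, "delta_pos": [94, 0, 0], "angular": [0, 0, 0]}
    - {"fingers": 87, "delta_pos": [141, 0, 0], "angular": [0, 0, 0]}
    - {"fingers": 87, "delta_pos": [188, 0, 0], "angular": [0, 0, 0]}
    - {"fingers": 87, "delta_pos": [235, 0, 0], "angular": [0, 0, 0]}
    - {"fingers": 87, "delta_pos": [270, 0, 0], "angular": [0, 0, 0]}
    - {"fingers": 87, "delta_pos": [270, 0, 0], "angular": [0, 0, 0]}
    - {"fingers": 87, "delta_pos": [270, 0, 0], "angular": [0, 0, 0]}
    - {"fingers": 87, "delta_pos": [270, 0, 0], "angular": [0, 0, 0]}

```text
clock: 4.5
tool_pos: [0.4966, -0.2394, 0.3294]
orientation: [180.0, 0.0, -90.0]
force: [1.1, 0.4, -0.6]
opening: 0.0872
gripper_force: 0.0
```

```bash
python3 snap.py crate; python3 - <<'E'
import cv2,numpy as np
a=[cv2.imread(f"pics/{n}.png")[:250,120:520] for n in("row","pan","crate")]
c=np.zeros((500,800,3),np.uint8);c[:250,:400]=a[0];c[:250,400:]=a[1];c[250:,:400]=a[2];cv2.imwrite("pics/m1.png",c)
E
```

```text
4.5 [ 0.4966 -0.2394  0.3294] [179.9886   0.0111 -89.9668] 0.6630070032224061
```

View pics/m1.png

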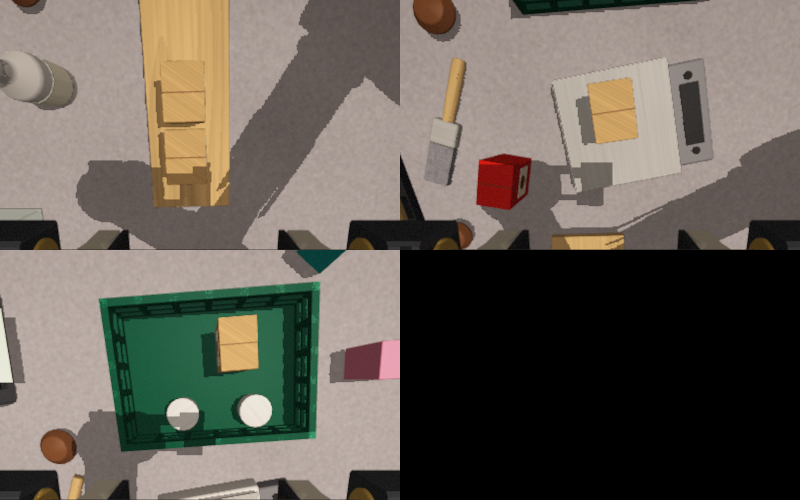

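The three views show the row tops at (278-326, 60-125) and (282-326, 128-185), the weighed top at (588-637, 78-142) in the montage, the pan quadrilateral around it, and the next carton's top at (218-258, 315-372). Next I'll fit the tops.

```bash
cat > meas.py <<'E'
from h import *
import pickle
def load(n): return cv2.imread(f"pics/{n}.png"),cam("wrist",pickle.load(open(n+".pkl","rb")))
def top(n,seed,z,tol,box,k=5):
    im,pc=load(n); x0,y0,x1,y1=box
    m=(abs(im.astype(int)-np.median(im[seed[1]-2:seed[1]+3,seed[0]-2:seed[0]+3].reshape(-1,3),0)).max(2)<tol).astype(np.uint8)
    b=np.zeros_like(m);b[y0:y1,x0:x1]=1;m*=b
    m=cv2.morphologyEx(m,cv2.MORPH_CLOSE,np.ones((k,k)));m=cv2.morphologyEx(m,cv2.MORPH_OPEN,np.ones((5,5)))
    c=max(cv2.findContours(m,0,1)[0],key=cv2.contourArea).reshape(-1,2)
    P=ray(pc,c,z)[:,:2]; (cx,cy),(w,h),a=cv2.minAreaRect((P*1000).astype(np.float32))
    if w>h: w,h,a=h,w,a+90   # a: direction of the short side (carton x)
    a=(a+90)%180-90
    print(n,"centre",round(cx,1),round(cy,1),"size",round(w,1),round(h,1),"yaw",round(a,2)); return c
if __name__=="__main__":
    W=top("pan",(725,110)if 0 else (335,100),.16,28,(300,70,365,150))
    N=top("crate",(358,85),.105,40,(310,50,400,135))
    A=top("row",(305,160),.15,14,(275,126,335,186))
    B=top("row",(305,80),.15,14,(275,55,335,126))
    im,pc=load("row"); print(im[80,305],im[40,305],im[160,305],im[80,342])
    out=[]
    for n,cs in(("pan",[W]),("crate",[N]),("row",[A,B])):
        i,_=load(n)
        for c in cs:
            for q in c:i[q[1],q[0]]=(255,0,0)
        out.append(cv2.resize(i[0:210,250:450] if n!="pan" else i[30:240,250:450],None,fx=1.33,fy=2.5/1.0*0+1.33,interpolation=0))
    cv2.imwrite("pics/m2.png",np.hstack(out))
    im,pc=load("pan"); g=cv2.cvtColor(im,6); hs=cv2.cvtColor(im,40)
    m=((im[...,0]>105)&(hs[...,1]<50)).astype(np.uint8);print("pan px",im[110,290],im[60,300],im[200,400],im[150,450])
E
python3 meas.py
```

```text
pan centre 485.3 -54.3 size 46.9 63.3 yaw 8.41
crate centre 452.1 -347.5 size 47.1 63.0 yaw 4.35
row centre 516.9 357.9 size 52.5 67.2 yaw -89.41
row centre 516.0 294.3 size 64.8 72.4 yaw 0.06
[104 166 209] [114 177 217] [102 166 210] [102 160 199]
pan px [161 173 182] [147 155 167] [82 86 95] [154 160 175]
```

View pics/m2.png

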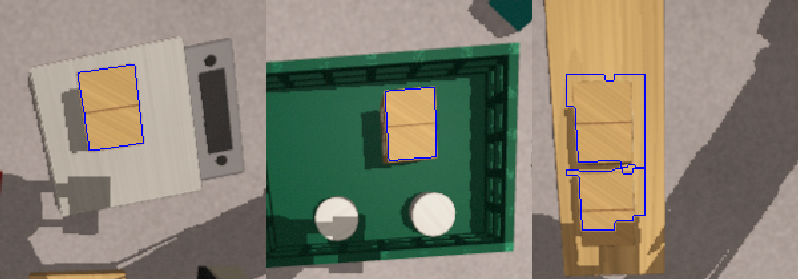

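```bash
python3 - <<'E'
import cv2,numpy as np
r=cv2.resize(cv2.imread("pics/row.png")[50:215,260:360],None,fx=3.5,fy=3.5,interpolation=2)
p=cv2.resize(cv2.imread("pics/pan.png")[45:205,260:440],None,fx=2.4,fy=2.4,interpolation=2)
c=np.zeros((r.shape[0],r.shape[1]+p.shape[1],3),np.uint8);c[:,:r.shape[1]]=r;c[:p.shape[0],r.shape[1]:]=p
print(c.shape);cv2.imwrite("pics/m3.png",c)
E
```

```text
(578, 782, 3)
```

View pics/m3.png

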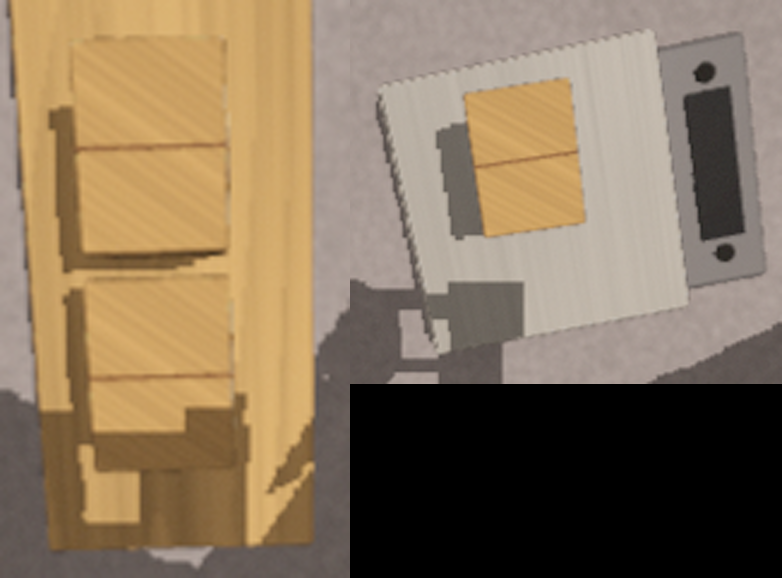

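The row tops, in crop pixels, are row_b (73,40)(226,37)(229,247)(82,253) and row_a (84,278)(231,274)(235,465)(97,470). The pan corners are (30,87)(302,30)(338,300)(90,352).

```bash
python3 - <<'E'
from meas import *
def go(n,q,s,off,z):
    im,pc=load(n); uv=(np.array(q,float)+.5)/s-.5+np.array(off)
    P=ray(pc,uv,z)[:,:2]*1000
    e=np.diff(np.r_[P,P[:1]],axis=0); L=np.hypot(*e.T)
    print(n,"c",P.mean(0),"sides",L,"dirs",np.degrees(np.arctan2(e[:,1],e[:,0]))%90); return P
go("row",[(73,40),(226,37),(229,247),(82,253)],3.5,(260,50),.15)
go("row",[(84,278),(231,274),(235,465),(97,470)],3.5,(260,50),.15)
go("row",[(73,40),(226,37),(235,465),(97,470)],3.5,(260,50),.15)
go("pan",[(30,87),(302,30),(338,300),(90,352)],2.4,(260,45),.06)
im,pc=load("row")
print("shelf edges R,L",ray(pc,(np.array([(314,20),(313,540),(10,20),(50,548)])+.5)/3.5-.5+[260,50],.05)*1000)
im,pc=load("crate")
print("crate rim TL TR BR BL",ray(pc,np.array([(100,300),(320,283),(315,437),(121,450)])+[120,-250],.08)*1000)
print("tins top",ray(pc,np.array([(183,414),(255,410)])+[120,-250],.047)*1000)
print(proj(pc,[.4532,-.3475,.005]))
o=ctrl.get_obs();print(o['tool_pos'],delta(o,[.4853,-.0543,.25],-81.6),delta(o,[.4853,-.0543,.115],-81.6))
E
```

```text
row c [517.826  294.8786] sides [47.0345 62.09   47.5374 63.0926] dirs [1.0879 0.9898 2.2931 0.5442]
row c [515.9245 365.9291] sides [47.8059 63.0332 47.0841 63.514 ] dirs [1.5515 1.4065 2.1338 2.061 ]
row c [516.6053 330.5684] sides [ 47.0345 133.5754  47.0841 134.4346] dirs [1.0879 1.4113 2.1338 1.3915]
pan c [473.3781 -36.3532] sides [158.3762 156.7461 158.7752 159.8111] dirs [10.9093 11.3155 12.0162 11.1752]
shelf edges R,L [[459.3579 236.3615  50.    ]
 [454.7469 449.9244  50.    ]
 [579.9209 236.4881  50.    ]
 [573.2604 453.6998  50.    ]]
crate rim TL TR BR BL [[ 628.9794 -402.0377   80.    ]
 [ 347.7726 -422.0143   80.    ]
 [ 334.3327 -222.442    80.    ]
 [ 616.1426 -202.8896   80.    ]]
tins top [[ 526.9013 -251.4011   47.    ]
 [ 416.9519 -257.5804   47.    ]]
[[350.1575 100.1523]]
[ 0.4967 -0.2393  0.3296] (array([-185. ,   11.2,   79.6]), array([-0.01,  0.01, -8.34])) (array([-185. ,   11.2,  214.6]), array([-0.01,  0.01, -8.34]))
```

The checks hold: carton sides are 47-48 × 62-64 mm, the row pitch is 71 mm, the row yaw is about 1.5°, and the pan is about 158 mm square at yaw 11.3°. The slot for the weighed carton is (519.6, 222.4). I'll approach the weighed carton at yaw 8.4°.

Emit:
apply_moves:
  deltas:
    - {"fingers": 87, "delta_pos": [-45, 3, 0], "angular": [0, 0, -4]}
    - {"fingers": 87, "delta_pos": [-90, 6, 0], "angular": [0, 0, -8.35]}
    - {"fingers": 87, "delta_pos": [-135, 9, 20], "angular": [0, 0, -8.35]}
    - {"fingers": 87, "delta_pos": [-175, 11, 45], "angular": [0, 0, -8.35]}
    - {"fingers": 87, "delta_pos": [-185, 11, 80], "angular": [0, 0, -8.35]}
    - {"fingers": 87, "delta_pos": [-185, 11, 100], "angular": [0, 0, -8.35]}
    - {"fingers": 87, "delta_pos": [-185, 11, 100], "angular": [0, 0, -8.35]}
    - {"fingers": 87, "delta_pos": [-185, 11, 100], "angular": [0, 0, -8.35]}

```text
clock: 5.35
tool_pos: [0.4858, -0.0549, 0.2305]
orientation: [-180.0, -0.0, -81.6]
force: [-0.0, -0.6, 1.3]
opening: 0.087
gripper_force: 0.0
```

```bash
python3 - <<'E'
from h import *
o=ctrl.get_obs();print(o['tool_pos'],delta(o,[.4853,-.0543,.111],-81.6))
E
```

```text
[ 0.4858 -0.0549  0.2305] (array([ -0.7,   0.5, 119.5]), array([-0.04, -0.03,  0.01]))
```

Emit:
apply_moves:
  deltas:
    - {"fingers": 87, "delta_pos": [-0.5, 0.5, 30], "angular": [0, 0, 0]}
    - {"fingers": 87, "delta_pos": [-0.5, 0.5, 65], "angular": [0, 0, 0]}
    - {"fingers": 87, "delta_pos": [-0.5, 0.5, 95], "angular": [0, 0, 0]}
    - {"fingers": 87, "delta_pos": [-0.5, 0.5, 115], "angular": [0, 0, 0]}
    - {"fingers": 87, "delta_pos": [-0.5, 0.5, 119.5], "angular": [0, 0, 0]}
    - {"fingers": 87, "delta_pos": [-0.5, 0.5, 119.5], "angular": [0, 0, 0]}
    - {"fingers": 87, "delta_pos": [-0.5, 0.5, 119.5], "angular": [0, 0, 0]}

```text
clock: 6.05
tool_pos: [0.4863, -0.055, 0.1118]
orientation: [-179.8, -0.0, -81.7]
force: [-0.2, -0.9, 0.6]
opening: 0.0871
gripper_force: 0.0
```

Emit:
apply_moves:
  deltas:
    - {"fingers": 60, "delta_pos": [0, 0, 0], "angular": [0, 0, 0]}
    - {"fingers": 52, "delta_pos": [0, 0, 0], "angular": [0, 0, 0]}
    - {"fingers": 48, "delta_pos": [0, 0, 0], "angular": [0, 0, 0]}
    - {"fingers": 44, "delta_pos": [0, 0, 0], "angular": [0, 0, 0]}
    - {"fingers": 40, "delta_pos": [0, 0, 0], "angular": [0, 0, 0]}
    - {"fingers": 40, "delta_pos": [0, 0, 0], "angular": [0, 0, 0]}
    - {"fingers": 40, "delta_pos": [0, 0, 0], "angular": [0, 0, 0]}
    - {"fingers": 40, "delta_pos": [0, 0, 0], "angular": [0, 0, 0]}

```text
clock: 6.85
tool_pos: [0.4851, -0.055, 0.1102]
orientation: [-180.0, -0.0, -81.7]
force: [1.0, 0.2, -0.6]
opening: 0.0481
gripper_force: 29.9
```

```bash
python3 - <<'E'
from h import *
o=ctrl.get_obs();print(o['tool_pos'],o['orientation'],o['gripper_force'],o['opening'],delta(o,[.5196,.2224,.25],-88.5))
E
```

```text
[ 0.4851 -0.055   0.1102] [-179.9742   -0.0005  -81.6878] 29.941283762454987 0.04809360080164762 (array([-269.5,  -74.3, -139.8]), array([-0.03,  0.  ,  6.81]))
```

Gripped at 48.1 mm. Lifting and carrying it towards the slot.

Emit:
apply_moves:
  deltas:
    - {"fingers": 40, "delta_pos": [0, 0, -8], "angular": [0, 0, 0]}
    - {"fingers": 40, "delta_pos": [0, 0, -25], "angular": [0, 0, 0]}
    - {"fingers": 40, "delta_pos": [0, 0, -55], "angular": [0, 0, 0]}
    - {"fingers": 40, "delta_pos": [-10, -3, -90], "angular": [0, 0, 1]}
    - {"fingers": 40, "delta_pos": [-35, -10, -120], "angular": [0, 0, 2]}
    - {"fingers": 40, "delta_pos": [-70, -20, -140], "angular": [0, 0, 3]}
    - {"fingers": 40, "delta_pos": [-110, -30, -140], "angular": [0, 0, 4]}
    - {"fingers": 40, "delta_pos": [-150, -42, -140], "angular": [0, 0, 5]}
    - {"fingers": 40, "delta_pos": [-190, -53, -140], "angular": [0, 0, 6]}
    - {"fingers": 40, "delta_pos": [-230, -64, -140], "angular": [0, 0, 6.8]}

```text
clock: 7.85
tool_pos: [0.5144, 0.1832, 0.2504]
orientation: [180.0, -0.0, -88.5]
force: [1.2, 0.0, -1.0]
opening: 0.0478
gripper_force: 29.9
```

Emit:
apply_moves:
  deltas:
    - {"fingers": 40, "delta_pos": [-20, -5, 0], "angular": [0, 0, 0]}
    - {"fingers": 40, "delta_pos": [-35, -5, 0], "angular": [0, 0, 0]}
    - {"fingers": 40, "delta_pos": [-35, -5, 0], "angular": [0, 0, 0]}
    - {"fingers": 40, "delta_pos": [-35, -5, 0], "angular": [0, 0, 0]}
    - {"fingers": 40, "delta_pos": [-35, -5, 0], "angular": [0, 0, 0]}
    - {"fingers": 40, "delta_pos": [-35, -5, 0], "angular": [0, 0, 0]}

```text
clock: 8.45
tool_pos: [0.519, 0.2158, 0.2503]
orientation: [-180.0, 0.0, -88.6]
force: [0.6, 0.8, -1.2]
opening: 0.0479
gripper_force: 29.9
```

```bash
python3 - <<'E'
from h import *
o=ctrl.get_obs();print(o['tool_pos'],o['orientation'],o['force'],o['gripper_force'],delta(o,[.5196,.2224,.101],-88.5))
E
```

```text
[0.519  0.2158 0.2503] [-179.9907    0.0107  -88.5564] [ 0.6347  0.7762 -1.2462] 29.94087964296341 (array([ -6.5,  -0.8, 149.3]), array([-0.01,  0.01, -0.06]))
```

Emit:
apply_moves:
  deltas:
    - {"fingers": 40, "delta_pos": [-3, -0.5, 20], "angular": [0, 0, 0]}
    - {"fingers": 40, "delta_pos": [-6, -0.5, 50], "angular": [0, 0, 0]}
    - {"fingers": 40, "delta_pos": [-6, -0.5, 85], "angular": [0, 0, 0]}
    - {"fingers": 40, "delta_pos": [-6, -0.5, 115], "angular": [0, 0, 0]}
    - {"fingers": 40, "delta_pos": [-6, -0.5, 135], "angular": [0, 0, 0]}
    - {"fingers": 40, "delta_pos": [-6, -0.5, 143], "angular": [0, 0, 0]}
    - {"fingers": 40, "delta_pos": [-6, -0.5, 146], "angular": [0, 0, 0]}
    - {"fingers": 40, "delta_pos": [-6, -0.5, 146], "angular": [0, 0, 0]}
    - {"fingers": 40, "delta_pos": [-6, -0.5, 146], "angular": [0, 0, 0]}

```text
clock: 9.35
tool_pos: [0.5201, 0.2233, 0.1054]
orientation: [-179.9, 0.1, -88.5]
force: [0.8, 0.3, -1.8]
opening: 0.0478
gripper_force: 29.9
```

Emit:
apply_moves:
  deltas:
    - {"fingers": 40, "delta_pos": [0, 0, 1], "angular": [0, 0, 0]}
    - {"fingers": 40, "delta_pos": [0, 0, 2], "angular": [0, 0, 0]}
    - {"fingers": 40, "delta_pos": [0, 0, 3], "angular": [0, 0, 0]}
    - {"fingers": 40, "delta_pos": [0, 0, 3.5], "angular": [0, 0, 0]}
    - {"fingers": 40, "delta_pos": [0, 0, 3.5], "angular": [0, 0, 0]}

```text
clock: 9.85
tool_pos: [0.5193, 0.2228, 0.1005]
orientation: [180.0, -0.0, -88.5]
force: [0.2, 0.6, -2.6]
opening: 0.0482
gripper_force: 29.9
```

```bash
python3 - <<'E'
from h import *
o=ctrl.get_obs();print(o['tool_pos'],o['orientation'],o['force'],o['gripper_force'],delta(o,[.5196,.2217,.1005],-88.5))
E
```

```text
[0.5193 0.2228 0.1005] [179.9905  -0.0074 -88.4926] [ 0.2003  0.6116 -2.5796] 29.940745532512665 (array([ 1.1, -0.3, -0. ]), array([ 0.01, -0.01,  0.01]))
```

Emit:
apply_moves:
  deltas:
    - {"fingers": 40, "delta_pos": [0, 0, 0.4], "angular": [0, 0, 0]}
    - {"fingers": 40, "delta_pos": [0, 0, 0.8], "angular": [0, 0, 0]}
    - {"fingers": 40, "delta_pos": [0, 0, 0.8], "angular": [0, 0, 0]}

```text
clock: 10.15
tool_pos: [0.5194, 0.2229, 0.1002]
orientation: [-180.0, 0.0, -88.5]
force: [-1.2, -0.2, 2.5]
opening: 0.0479
gripper_force: 29.9
```

Contact: the force went from -2.6 to +2.5 N. Releasing gently and rising.

Emit:
apply_moves:
  deltas:
    - {"fingers": 50, "delta_pos": [0, 0, 0], "angular": [0, 0, 0]}
    - {"fingers": 56, "delta_pos": [0, 0, 0], "angular": [0, 0, 0]}
    - {"fingers": 70, "delta_pos": [0, 0, 0], "angular": [0, 0, 0]}
    - {"fingers": 80, "delta_pos": [0, 0, 0], "angular": [0, 0, 0]}
    - {"fingers": 80, "delta_pos": [0, 0, 0], "angular": [0, 0, 0]}
    - {"fingers": 80, "delta_pos": [0, 0, -20], "angular": [0, 0, 0]}
    - {"fingers": 80, "delta_pos": [0, 0, -55], "angular": [0, 0, 0]}
    - {"fingers": 80, "delta_pos": [0, 0, -100], "angular": [0, 0, 0]}
    - {"fingers": 87, "delta_pos": [0, 0, -145], "angular": [0, 0, 0]}
    - {"fingers": 87, "delta_pos": [0, 0, -185], "angular": [0, 0, 0]}

```text
clock: 11.15
tool_pos: [0.5194, 0.2227, 0.2873]
orientation: [-179.9, 0.0, -88.5]
force: [0.8, 0.8, 0.1]
opening: 0.086
gripper_force: 0.0
```

```bash
python3 - <<'E'
from h import *
o=ctrl.get_obs();print(o['tool_pos'],delta(o,[.51,.33,.33],-90))
E
```

```text
[0.5194 0.2227 0.2873] (array([-107.5,    6.5,  -42.7]), array([-0.07,  0.04,  1.51]))
```

Emit:
apply_moves:
  deltas:
    - {"fingers": 87, "delta_pos": [-40, 2, -20], "angular": [0, 0, 1.5]}
    - {"fingers": 87, "delta_pos": [-80, 4, -43], "angular": [0, 0, 1.5]}
    - {"fingers": 87, "delta_pos": [-107, 6, -43], "angular": [0, 0, 1.5]}
    - {"fingers": 87, "delta_pos": [-107, 6, -43], "angular": [0, 0, 1.5]}
    - {"fingers": 87, "delta_pos": [-107, 6, -43], "angular": [0, 0, 1.5]}
    - {"fingers": 87, "delta_pos": [-107, 6, -43], "angular": [0, 0, 1.5]}

```text
clock: 11.75
tool_pos: [0.5105, 0.329, 0.3275]
orientation: [180.0, -0.0, -90.0]
force: [-0.3, -1.2, -1.1]
opening: 0.0868
gripper_force: 0.0
```

```bash
python3 snap.py row2; python3 - <<'E'
import cv2
cv2.imwrite("pics/m4.png",cv2.resize(cv2.imread("pics/row2.png")[40:240,250:370],None,fx=3,fy=3,interpolation=2))
E
```

```text
11.75 [0.5105 0.329  0.3275] [179.9774  -0.0376 -90.0029] 0.4890400941177055
```

View pics/m4.png

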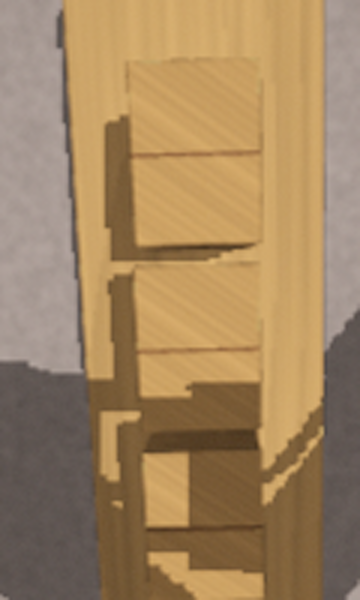

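The placed carton is at crop rows 58-246, row_b at 264-430 and row_a from 450. They look aligned with similar gaps. I'll check the numbers and plan the crate approach.

```bash
python3 - <<'E'
from meas import *
im,pc=load("row2")
for q in([(128,60),(262,57),(261,244),(131,246)],[(135,266),(262,262),(260,428),(144,432)]):
    P=ray(pc,(np.array(q)+.5)/3-.5+[250,40],.15)[:,:2]*1000; print(P.mean(0),P.round(1).tolist())
o=ctrl.get_obs();print(delta(o,[.4521,-.3475,.30],-85.65))
E
```

```text
[519.1658 223.8042] [[543.0, 192.3], [495.3, 191.3], [494.8, 255.4], [543.6, 256.2]]
[517.8192 294.4484] [[542.2, 263.4], [494.4, 261.9], [494.4, 325.4], [540.3, 327.0]]
(array([676.3,  58.1,  27.9]), array([ 0.02, -0.03, -4.38]))
```

Placed with a gap of about 7 mm, in line to within 1 mm. On to the crate.

Emit:
apply_moves:
  deltas:
    - {"fingers": 87, "delta_pos": [45, 4, 0], "angular": [0, 0, 0]}
    - {"fingers": 87, "delta_pos": [90, 8, 0], "angular": [0, 0, 0]}
    - {"fingers": 87, "delta_pos": [135, 12, 0], "angular": [0, 0, 0]}
    - {"fingers": 87, "delta_pos": [180, 16, 0], "angular": [0, 0, 0]}
    - {"fingers": 87, "delta_pos": [225, 20, 0], "angular": [0, 0, -1]}
    - {"fingers": 87, "delta_pos": [270, 24, 0], "angular": [0, 0, -2]}
    - {"fingers": 87, "delta_pos": [315, 28, 0], "angular": [0, 0, -3]}
    - {"fingers": 87, "delta_pos": [360, 32, 0], "angular": [0, 0, -4]}
    - {"fingers": 87, "delta_pos": [405, 36, 0], "angular": [0, 0, -4.4]}
    - {"fingers": 87, "delta_pos": [450, 40, 0], "angular": [0, 0, -4.4]}

```text
clock: 12.8
tool_pos: [0.4695, -0.1228, 0.3282]
orientation: [-179.9, -0.0, -85.6]
force: [1.5, 0.5, -0.1]
opening: 0.0868
gripper_force: 0.0
```

Emit:
apply_moves:
  deltas:
    - {"fingers": 87, "delta_pos": [45, 1, 0], "angular": [0, 0, 0]}
    - {"fingers": 87, "delta_pos": [90, 1, 0], "angular": [0, 0, 0]}
    - {"fingers": 87, "delta_pos": [135, 1, 0], "angular": [0, 0, 0]}
    - {"fingers": 87, "delta_pos": [180, 1, 20], "angular": [0, 0, 0]}
    - {"fingers": 87, "delta_pos": [215, 1, 50], "angular": [0, 0, 0]}
    - {"fingers": 87, "delta_pos": [226, 1, 80], "angular": [0, 0, 0]}
    - {"fingers": 87, "delta_pos": [226, 1, 100], "angular": [0, 0, 0]}
    - {"fingers": 87, "delta_pos": [226, 1, 100], "angular": [0, 0, 0]}
    - {"fingers": 87, "delta_pos": [226, 1, 100], "angular": [0, 0, 0]}

```text
clock: 13.7
tool_pos: [0.4866, -0.3464, 0.2285]
orientation: [180.0, -0.0, -85.6]
force: [0.2, 0.2, 0.8]
opening: 0.0868
gripper_force: 0.0
```

```bash
python3 - <<'E'
from h import *
o=ctrl.get_obs();print(o['tool_pos'],o['orientation'],delta(o,[.4521,-.3475,.0555],-85.65))
E
```

```text
[ 0.4866 -0.3464  0.2285] [179.9899  -0.0327 -85.6244] (array([ -1.6,  34.5, 173. ]), array([ 0.01, -0.03,  0.03]))
```

Emit:
apply_moves:
  deltas:
    - {"fingers": 87, "delta_pos": [-1.5, 20, 0], "angular": [0, 0, 0]}
    - {"fingers": 87, "delta_pos": [-1.5, 34.5, 0], "angular": [0, 0, 0]}
    - {"fingers": 87, "delta_pos": [-1.5, 34.5, 20], "angular": [0, 0, 0]}
    - {"fingers": 87, "delta_pos": [-1.5, 34.5, 55], "angular": [0, 0, 0]}
    - {"fingers": 87, "delta_pos": [-1.5, 34.5, 90], "angular": [0, 0, 0]}
    - {"fingers": 87, "delta_pos": [-1.5, 34.5, 125], "angular": [0, 0, 0]}
    - {"fingers": 87, "delta_pos": [-1.5, 34.5, 155], "angular": [0, 0, 0]}
    - {"fingers": 87, "delta_pos": [-1.5, 34.5, 172], "angular": [0, 0, 0]}
    - {"fingers": 87, "delta_pos": [-1.5, 34.5, 172], "angular": [0, 0, 0]}
    - {"fingers": 87, "delta_pos": [-1.5, 34.5, 172], "angular": [0, 0, 0]}

```text
clock: 14.7
tool_pos: [0.4533, -0.3473, 0.0573]
orientation: [-179.9, -0.1, -85.6]
force: [-0.4, 0.3, 0.8]
opening: 0.0874
gripper_force: 0.0
```

Emit:
apply_moves:
  deltas:
    - {"fingers": 60, "delta_pos": [0, 0, 0], "angular": [0, 0, 0]}
    - {"fingers": 52, "delta_pos": [0, 0, 0], "angular": [0, 0, 0]}
    - {"fingers": 48, "delta_pos": [0, 0, 0], "angular": [0, 0, 0]}
    - {"fingers": 44, "delta_pos": [0, 0, 0], "angular": [0, 0, 0]}
    - {"fingers": 40, "delta_pos": [0, 0, 0], "angular": [0, 0, 0]}
    - {"fingers": 40, "delta_pos": [0, 0, 0], "angular": [0, 0, 0]}
    - {"fingers": 40, "delta_pos": [0, 0, 0], "angular": [0, 0, 0]}
    - {"fingers": 40, "delta_pos": [0, 0, 0], "angular": [0, 0, 0]}

```text
clock: 15.5
tool_pos: [0.4525, -0.347, 0.0559]
orientation: [-180.0, -0.0, -85.6]
force: [-0.8, 0.7, 2.6]
opening: 0.0476
gripper_force: 30.0
```

```bash
python3 - <<'E'
from h import *
o=ctrl.get_obs();print(o['tool_pos'],o['orientation'],delta(o,[.4734,-.0364,.23],-78.65))
E
```

```text
[ 0.4525 -0.347   0.0559] [-179.9991   -0.0046  -85.5882] (array([-308. ,  -44.7, -174.1]), array([-0.  , -0.  , -6.94]))
```

Emit:
apply_moves:
  deltas:
    - {"fingers": 40, "delta_pos": [0, 0, -8], "angular": [0, 0, 0]}
    - {"fingers": 40, "delta_pos": [0, 0, -30], "angular": [0, 0, 0]}
    - {"fingers": 40, "delta_pos": [0, 0, -65], "angular": [0, 0, 0]}
    - {"fingers": 40, "delta_pos": [0, 0, -105], "angular": [0, 0, 0]}
    - {"fingers": 40, "delta_pos": [-5, 0, -145], "angular": [0, 0, 0]}
    - {"fingers": 40, "delta_pos": [-30, -4, -175], "angular": [0, 0, 0]}
    - {"fingers": 40, "delta_pos": [-65, -9, -185], "angular": [0, 0, 0]}
    - {"fingers": 40, "delta_pos": [-105, -15, -185], "angular": [0, 0, -1]}
    - {"fingers": 40, "delta_pos": [-145, -21, -185], "angular": [0, 0, -2]}
    - {"fingers": 40, "delta_pos": [-185, -27, -185], "angular": [0, 0, -3]}

```text
clock: 16.5
tool_pos: [0.4648, -0.159, 0.2413]
orientation: [-180.0, 0.0, -82.6]
force: [0.1, 1.2, -1.3]
opening: 0.048
gripper_force: 30.0
```

Emit:
apply_moves:
  deltas:
    - {"fingers": 40, "delta_pos": [-40, -4, 0], "angular": [0, 0, -1]}
    - {"fingers": 40, "delta_pos": [-75, -7, 0], "angular": [0, 0, -2]}
    - {"fingers": 40, "delta_pos": [-105, -10, 0], "angular": [0, 0, -3]}
    - {"fingers": 40, "delta_pos": [-120, -11, 0], "angular": [0, 0, -3.9]}
    - {"fingers": 40, "delta_pos": [-120, -11, 0], "angular": [0, 0, -3.9]}
    - {"fingers": 40, "delta_pos": [-120, -11, 0], "angular": [0, 0, -3.9]}
    - {"fingers": 40, "delta_pos": [-120, -11, 0], "angular": [0, 0, -3.9]}

```text
clock: 17.2
tool_pos: [0.4605, -0.0405, 0.2408]
orientation: [180.0, -0.0, -78.7]
force: [0.5, -0.3, -1.8]
opening: 0.0479
gripper_force: 30.0
```

```bash
python3 - <<'E'
from h import *
o=ctrl.get_obs();print(o['tool_pos'],o['orientation'],o['force'],delta(o,[.4734,-.0359,.126],-78.65))
E
```

```text
[ 0.4605 -0.0405  0.2408] [179.9925  -0.0023 -78.7363] [ 0.4513 -0.2519 -1.7772] (array([ -2. , -13.6, 114.8]), array([ 0.01, -0.  , -0.09]))
```

Emit:
apply_moves:
  deltas:
    - {"fingers": 40, "delta_pos": [-2, -13.5, 10], "angular": [0, 0, 0]}
    - {"fingers": 40, "delta_pos": [-2, -13.5, 40], "angular": [0, 0, 0]}
    - {"fingers": 40, "delta_pos": [-2, -13.5, 70], "angular": [0, 0, 0]}
    - {"fingers": 40, "delta_pos": [-2, -13.5, 92], "angular": [0, 0, 0]}
    - {"fingers": 40, "delta_pos": [-2, -13.5, 105], "angular": [0, 0, 0]}
    - {"fingers": 40, "delta_pos": [-2, -13.5, 110], "angular": [0, 0, 0]}
    - {"fingers": 40, "delta_pos": [-2, -13.5, 114], "angular": [0, 0, 0]}
    - {"fingers": 40, "delta_pos": [-2, -13.5, 114], "angular": [0, 0, 0]}
    - {"fingers": 40, "delta_pos": [-2, -13.5, 114], "angular": [0, 0, 0]}
    - {"fingers": 40, "delta_pos": [-2, -13.5, 114], "angular": [0, 0, 0]}

```text
clock: 18.2
tool_pos: [0.474, -0.0353, 0.1274]
orientation: [-179.9, 0.0, -78.7]
force: [-0.0, 0.4, -1.2]
opening: 0.0483
gripper_force: 30.0
```

```bash
python3 - <<'E'
from h import *
o=ctrl.get_obs();print(o['tool_pos'],o['orientation'],abs(o['qvel']).max(),delta(o,[.4734,-.0359,.126],-78.65))
a=ctrl.snapshot("scene")[:,:,::-1];b=ctrl.snapshot("side")[:,:,::-1]
cv2.imwrite("pics/end.png",np.vstack([cv2.resize(a[130:270,180:500],None,fx=2.1,fy=2.1),cv2.resize(b[80:220,180:500],None,fx=2.1,fy=2.1)]))
E
```

```text
[ 0.474  -0.0353  0.1274] [-179.924     0.0037  -78.6899] 0.19446663578813742 (array([0.5, 0.7, 1.4]), array([-0.08,  0.  , -0.04]))
```

View pics/end.png

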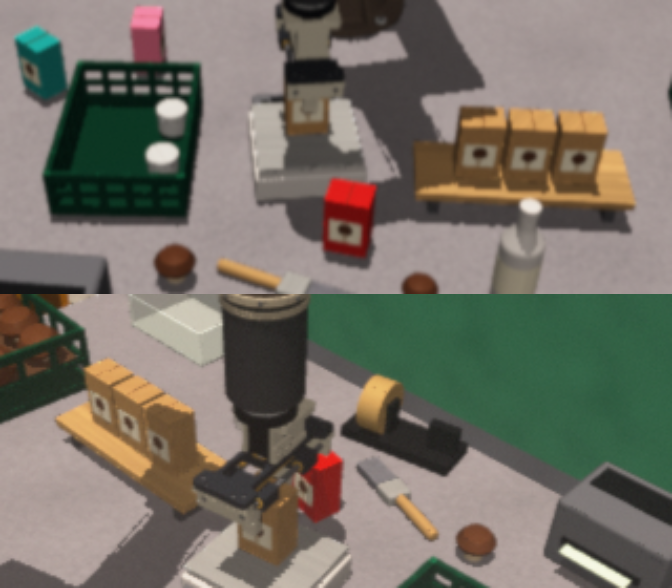

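Three cartons stand in line on the shelf, the tins and the other things are unmoved, and the next carton hangs over the pan. One small correction, then settle.

Emit:
apply_moves:
  deltas:
    - {"fingers": 40, "delta_pos": [0.5, 0.5, 0.5], "angular": [0, 0, 0]}
    - {"fingers": 40, "delta_pos": [0.5, 0.5, 0.5], "angular": [0, 0, 0]}
    - {"fingers": 40, "delta_pos": [0.5, 0.5, 0.5], "angular": [0, 0, 0]}
    - {"fingers": 40, "delta_pos": [0.5, 0.5, 0.5], "angular": [0, 0, 0]}
    - {"fingers": 40, "delta_pos": [0.5, 0.5, 0.5], "angular": [0, 0, 0]}
    - {"fingers": 40, "delta_pos": [0.5, 0.5, 0.5], "angular": [0, 0, 0]}
    - {"fingers": 40, "delta_pos": [0.5, 0.5, 0.5], "angular": [0, 0, 0]}
    - {"fingers": 40, "delta_pos": [0.5, 0.5, 0.5], "angular": [0, 0, 0]}
    - {"fingers": 40, "delta_pos": [0.5, 0.5, 0.5], "angular": [0, 0, 0]}
    - {"fingers": 40, "delta_pos": [0.5, 0.5, 0.5], "angular": [0, 0, 0]}

```text
clock: 19.3
tool_pos: [0.4731, -0.036, 0.1263]
orientation: [-180.0, -0.0, -78.7]
force: [0.0, 0.2, -1.3]
opening: 0.0479
gripper_force: 30.0
```

```bash
python3 - <<'E'
from h import *
o=ctrl.get_obs();print(o['tool_pos'],o['orientation'],o['force'],abs(o['qvel']).max(),o['gripper_force'])
if abs(o['tool_pos']-[.4734,-.0359,.126]).max()<.002: print(ctrl.close_job())
E
```

```text
[ 0.4731 -0.036   0.1263] [-179.9995   -0.0011  -78.6938] [ 0.0227  0.1528 -1.3457] 0.07781838962516928 29.99572455883026
the job is handed in; nothing more can be done
None
```

The job is handed in: by my measurements the weighed carton stands in line with the row with a gap of about 7 mm, and the next carton is held still and square about 15 mm above the middle of the empty pan.

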